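# Index the rotary test table to bring the reader head to the test post

### The arm

A 7-joint arm with a two-finger parallel gripper is mounted at the origin on the work surface. World frame = base frame: x ahead of the robot, y to its left, z up, the work surface at z = 0. Lengths are in m, angles in rad, forces in N, time in s.
With the tool pointing down it reaches from about 0.425 to 0.925 m from the base axis. Payload 6.8 kg.
Tool frame: the origin (TCP) lies midway between the tips of the shut fingers; the grasp point (between the pads) lies 19 mm behind it (r.grip_depth is the distance from the TCP to the grasp point, in m); z points along the fingers, y is the line along which they close (so a half turn about z gives the same grasp; the last joint's range is limited). The gripper opens to 85 mm and grips with 20 to 120 N. Pads are 22 mm wide; open, the fingers measure 114 mm over their backs; the gripper's body (76 mm by 85 mm) begins 54 mm behind the grasp point. The pads swing forward as they close: fully open they stand 13 mm farther back than shut.
Start: joints at [-1.438, 0.477, 0.022, 1.555, -0.011, 1.109, -0.083], TCP at [0.161, 0.656, 0.231] pointing down, gripper open.
Joint ranges: [-2.96, 2.96], [-0.34, 2.1], [-1.41, 1.46], [0.24, 2.44], [-1.37, 4.51], [0.17, 1.92], [-2.96, 2.96]. Speed limits (rad/s): [2.39, 2.39, 3.14, 3.14, 3.14, 3.14, 3.14].

### API

Orientations are given as a rotation vector (axis times angle).
In Python, from bench import telemetry, grab_frame, calibration, order, silhouettes, r gives the robot as it stands.
- The arm moves only by the tool apply_moves, never from a script. Its argument "moves" is a list of rows, each a list of 7 numbers: the turn, a rotation vector about the tool's x, y, z scaled (see below), then the shift along the tool's x, y, z scaled (see below), then the opening, from -1 (shut) to 1 (fully open). A call has exactly 8 rows; each row shifts and turns the commanded pose from where the row before left it, along the tool's axes as they then stand; what a row does not reach is not made up. The controller multiplies each number of a shift by 1000 mm and each number of a turn by 6 degrees. A row lasts 1/12 s, in which the tool goes at most 41.7 mm and 7.16 degrees, less where a joint would pass 70% of its speed; a pose out of reach is approached as far as the arm can. A call with a number of a shift or a turn outside -1 to 1 is refused whole. A call with a gripper value outside its range is refused whole. The fingers move at their own pace and stop on an object; "grip_force" is the grip in N (left out, the last holds). Time passes only in rows, so rows that do not move let the fingers close, or fill a call up. It gives the time, the measured TCP pose, the force, the opening and the grip force at its end, in the units of the state.
- telemetry.get_obs(): the state, without advancing time (a new reading comes with each control period).
- grab_frame(name): name is "side" or "top" or "wrist"; returns the picture (400x640x3 uint8, blue, green, red); there is no depth.
- calibration(name): a dict with "fx", "fy", "cx", "cy" (pixels), "k1" (the pictures are not rectified: a ray, as slopes to the right and down, at radius r is drawn at 1 + k1 r^2 times it, then the intrinsics apply), "world_from_camera" (4x4, takes a point from camera to world coordinates); the wrist camera has in their place "mount" (4x4, takes a point from camera to tool coordinates, whose origin is the TCP and whose axes are the flange's). Camera axes: x right, y down, z forward; pixel columns grow to the right and rows downward; lengths in m; the calibration is good to about 2 mm. A picture is of the moment at which its call begins: read the wrist's pose just before it. calibration takes no time and is no camera call.
- order.hand_in(): hands the job in; it is judged then, once.
Trained networks look in the newest picture that a camera, given by its name, has taken for a name from the list of things; names that differ only in an ending like _2 or _b are one class to them, and where a whole thing is asked for, a point or a joint stands for the part that bears it (a point fixed in the world has none). Each returns a list of dicts, best first, with "p" (0 to 1); they miss things now and then, are a little off and sometimes report something else, mostly with a low value. They report only what shows in the picture. A call takes as long as a camera call. They do not tell look-alikes from the thing itself.
- silhouettes(thing, camera): "mask" (400x640 bool, what is visible of it) and "extent" ([centre column, centre row, width, height] in pixels, round what is visible of it).
The state is a dict: "clock": time; "joints": joint angles; "qvel": joint speeds; "tau": joint torques, N m; "tcp_pos": TCP position; "orientation": TCP orientation; "contact_force": force on the tool from outside, world axes, zero at the start; "moment": the same for the moment, N m; "grip_width": finger opening in m; "gripper_force": force on a finger pad.
Only numpy, scipy, OpenCV 4.12 (cv2) and the standard library are available. Lean on these libraries where they do the work, as an engineer would, in place of code of your own. Each camera call takes 0.05 s, during which the arm holds its last target. There are 200 camera calls.

### The job

Throw the lock lever of the rotary test table all the way over to free the table, then turn the table by one click, no further, so that the card reader head, still lying in its nest beside the test position, comes to rest in front of the test post. Then throw the lever all the way back to lock the table there; leave the parts in their nests and do not disturb the standoffs or the pin punch on the bench.

Things in the scene. Friction and masses are not known exactly. Their poses are not given: they have to be found in the camera images.
- fixture: The rotary test table's fixed round grey foot, 330 mm across, 12 mm thick. Origin on the bench under the turning axis, z up. The test post stands at its -y side, the lock lever at its +y side. The aluminium turning plate above is 300 mm across, top 64 mm above the bench, with six round nests (91 mm inside, rim 10 mm above the plate) 60 degrees apart, centres 100 mm from the axis
- turret (a joint): Angle of the turning plate (rad), positive anticlockwise from above. It clicks into a detent at every multiple of pi/3 (1.047), one nest then standing exactly at the test post; starts near 0, in a detent. Turns either way without end once unlocked; about 0.15 N m to leave a detent
- handle_grip (a point): Centre of the black bar handle on the turning axis above the plate, 137.5 mm above the bench; turns with the plate. The bar is 100 mm long along this point's x axis, 18 mm wide (y), 25 mm high, and stands on a neck 16 mm across; below 94 mm above the bench the hub is 48 mm across
- test_mark (a point): Fixed point in front of the test post, 64 mm above the bench, 100 mm from the turning axis: the centre of the nest that stands at the post. The post is a grey upright box 90 x 30 mm, 132 mm high (a thin wire loop on top to 153 mm), 105 mm further out from this point along the fixture's -y
- lock_lever (a joint): Lock lever angle (rad): 0 = locked, leaning to the fixture's -x side; 1.0 = fully free, leaning to +x; stays where left. Locked, it holds a pin in a gap under the plate's rim, so the plate cannot turn; it goes home only when the plate is in a detent. The plate is free from about 0.6
- lock_lever_tip (a point): Centre of the 26 mm black ball at the lever's end, 80 mm from its pivot at x 0, y 200, z 34 mm in the fixture's frame. The pivot's axis is the fixture's y: the ball swings along x from -38 mm (locked) to +38 mm (free), 104 mm above the bench at both ends, 114 mm midway; rod 10 mm thick; about 1 N moves it
- reader_head: The card reader head: black plastic block 72 x 42 x 40 mm with a card slot along one side, lying loose in a nest next to (60 degrees left or right of) the one at the test post. Origin at the centre of its underside, x along its length, z up
- board_frame: Circuit board in a rigid aluminium frame, 70 x 46 x 18 mm, lying loose in the nest on the other side of the test post's nest. Origin at the centre of its underside
- lamp: Squat amber glass indicator lamp on a black foot, 72 mm across, 46 mm high, standing loose in the nest straight across the table from the test post. Origin at the centre of its underside
- standoff_a: Brass hex standoff, 34 mm across, standing upright on the bench, 72 mm high with its stud. Origin at the centre of its underside
- standoff_b: Second brass hex standoff, same as the first
- pin_punch: Chrome pin punch lying on the bench, 135 mm long along its x, 13 mm thick. Origin on its underside near the middle
Mind the look-alikes: they are no part of the job. What is shaped like the reader_head but pink, turquoise or white is not meant.

How it is judged:
By the outcome, as a careful person would: the job done as asked, in the order asked, and still so for the second after the job is handed in, with the robot touching nothing.
It also fails if it takes over 69 s, if anything falls off the work surface, if the arm or the gripper's body presses on something with over 40 N, if the wrist force passes 120 N, or if a joint passes its speed limit or range.

## Working session

There is one attempt and no reset: what is moved stays moved. The work goes in short steps, Python scripts to look and compute and a tool call to move; the robot and the scene stay as the last step left them, time stands still between calls to the robot, and variables do not carry over. Pictures are saved under pics/ and viewed, at most 10 in all, crops included, and the job is handed in when it is done.

Besides the shell and the picture viewer there is one more tool, called as name(argument=value, ...) on one line, values as JSON. apply_moves: Moves the arm, as the interface text tells. Its arguments: {"type":"object","properties":{"moves":{"type":"array"},"grip_force":{"type":"number"}},"required":["moves"]}

```bash
ls; mkdir -p pics; python3 - <<'E'
from bench import telemetry, grab_frame, calibration, silhouettes
import cv2
for n in ("side","top"):
    f=grab_frame(n); cv2.imwrite(f"pics/{n}0.png",f)
    c=calibration(n); print(n,c)
    for t in ("fixture","reader_head","board_frame","lamp","lock_lever_tip","handle_grip","standoff_a","pin_punch","turret"):
        try: print(t,[(round(float(d["p"]),2),[int(v) for v in d["extent"]]) for d in silhouettes(t,n)][:5])
        except Exception as e: print(t,e)
print(calibration("wrist")); print(telemetry.get_obs())
E
```

```text
pics
side {'fx': 395.8295160958468, 'fy': 395.8295160958468, 'cx': 317.8712124901441, 'cy': 195.46348498114673, 'k1': 0.020123875039603178, 'world_from_camera': array([[ 0.70683062, -0.54299002,  0.45337877,  0.13665211],
       [-0.70737995, -0.54439264,  0.45083284, -0.54619926],
       [ 0.00201834, -0.63937351, -0.76889364,  0.93828964],
       [ 0.        ,  0.        ,  0.        ,  1.        ]])}
fixture [(0.9, [278, 230, 125, 140])]
reader_head [(0.75, [332, 156, 20, 20]), (0.71, [307, 208, 29, 20]), (0.67, [392, 271, 24, 32]), (0.66, [354, 179, 17, 25]), (0.54, [274, 216, 104, 88])]
board_frame [(0.63, [252, 234, 31, 25]), (0.22, [278, 228, 123, 145])]
lamp [(0.67, [258, 184, 27, 26])]
lock_lever_tip [(0.49, [232, 164, 11, 10])]
handle_grip [(0.58, [275, 213, 108, 87])]
standoff_a [(0.64, [185, 174, 14, 20]), (0.49, [253, 236, 31, 29])]
pin_punch [(0.59, [409, 338, 26, 44])]
turret [(0.9, [272, 215, 108, 85])]
top {'fx': 447.8590761590793, 'fy': 447.8590761590793, 'cx': 314.88989439480395, 'cy': 207.994020225641, 'k1': -0.05084159308617769, 'world_from_camera': array([[ 0.00
[... 1208 characters left out ...]

{'clock': 1.0, 'joints': array([-1.43805873,  0.47699145,  0.02242382,  1.55540957, -0.01150883,
        1.10932717, -0.0831255 ]), 'qvel': array([-0.0020097 ,  0.00186864,  0.00119973,  0.00184297,  0.00099413,
       -0.00095667,  0.00011772]), 'tau': array([ 4.66557740e-04, -5.96325803e+01,  1.60653569e+00, -2.81547314e+01,
        1.25442463e-02,  1.74438417e-03,  5.09692640e-06]), 'tcp_pos': array([0.16100572, 0.65552028, 0.23131006]), 'orientation': array([-3.77503842e-01, -3.11881819e+00,  9.80194662e-06]), 'contact_force': array([ 0.02256623,  1.14091322, -0.56544993]), 'moment': array([ 0.04539861, -0.02723946, -0.00294905]), 'gripper_force': 0.0, 'grip_width': 0.08512119976249526}
```

```bash
python3 - <<'E'
import cv2
s=cv2.imread("pics/side0.png"); t=cv2.imread("pics/top0.png")
cv2.imwrite("pics/a.png",cv2.resize(s[120:380,160:460],None,fx=2.3,fy=2.3,interpolation=cv2.INTER_CUBIC))
cv2.imwrite("pics/b.png",cv2.resize(t[120:320,180:460],None,fx=2.8,fy=2.8,interpolation=cv2.INTER_CUBIC))
E
```

```text
(no output)
```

View pics/a.png

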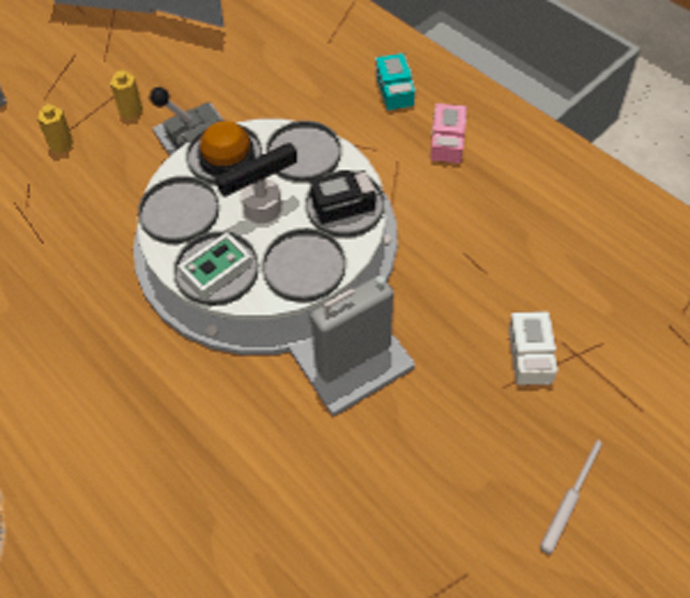

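View pics/b.png

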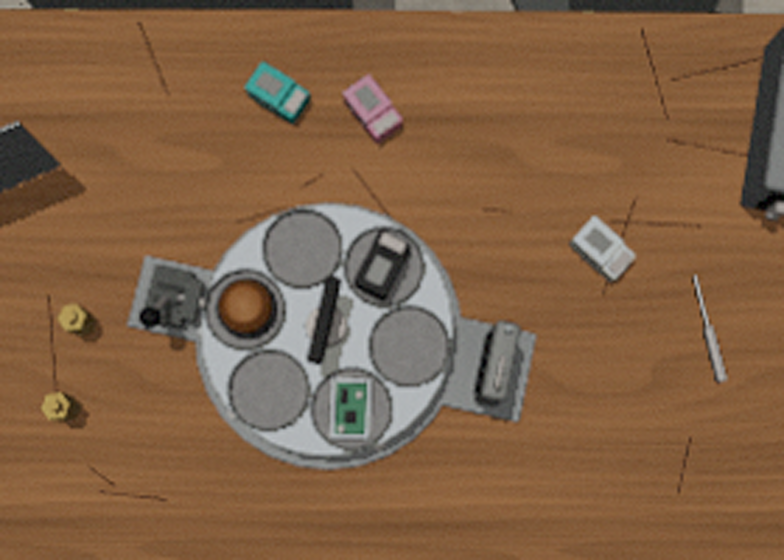

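```bash
cat > h.py <<'E'
import numpy as np, cv2
from scipy.optimize import least_squares
from scipy.spatial.transform import Rotation as R
from bench import telemetry, grab_frame, calibration, silhouettes
def cam(n,obs=None):
    c=calibration(n)
    if n=="wrist":
        o=obs or telemetry.get_obs(); T=np.eye(4); T[:3,:3]=R.from_rotvec(o["orientation"]).as_matrix(); T[:3,3]=o["tcp_pos"]
        c["world_from_camera"]=T@c["mount"]
    return c
def proj(c,P):
    W=np.linalg.inv(c["world_from_camera"]); p=np.atleast_2d(P)@W[:3,:3].T+W[:3,3]; s=p[:,:2]/p[:,2:]
    s=s*(1+c["k1"]*(s**2).sum(1,keepdims=True)); return s*[c["fx"],c["fy"]]+[c["cx"],c["cy"]]
def tri(obs):  # [(cam,(u,v)),...]
    f=lambda X:np.concatenate([proj(c,X)[0]-uv for c,uv in obs]); s=least_squares(f,[.6,.2,.1]); return s.x,np.abs(s.fun).max()
def toW(x,y,a,P):
    P=np.atleast_2d(P); c,s=np.cos(a),np.sin(a); return np.c_[x+c*P[:,0]-s*P[:,1],y+s*P[:,0]+c*P[:,1],P[:,2]]
E
python3 - <<'E'
from h import *
ct,cs=cam("top"),cam("side")
T=lambda u,v:(180+u/2.8,120+v/2.8); S=lambda u,v:(160+u/2.3,120+v/2.3)
N=np.array([[0,-100],[86.6,50],[-86.6,50]])/1e3
t=np.array([T(410,346),T(303,249),T(269,391)]); s=np.array([S(305,265),S(304,151),S(179,210)])
def f(p):
    P=toW(p[0],p[1],p[2],np.c_[N,np.full(3,p[3])]); return np.r_[(proj(ct,P)-t).ravel(),(proj(cs,P)-s).ravel()]
q=least_squares(f,[.5,.1,-.2,.065]); print(q.x,np.abs(q.fun).max())
b,e=tri([(ct,T(150,316)),(cs,S(160,97))]); print("ball",b,e, toW(*q.x[:3],[[-.038,.2,.104]]))
h,e=tri([(ct,T(324,321)),(cs,S(257,169))]); print("bar",h,e)
for n,u,v in (("A",(73,318),(124,81)),("B",(56,405),(51,115))): print(n,tri([(ct,T(*u)),(cs,S(*v))]))
print("barends",tri([(ct,T(331,281)),(cs,S(291,152))])[0],tri([(ct,T(317,361)),(cs,S(222,187))])[0])
o=telemetry.get_obs(); print(R.from_rotvec(o["orientation"]).as_matrix().round(3))
E
```

```text
[ 0.52371761  0.01066727 -0.21293977  0.07237288] 0.7826111792293204
ball [0.53229767 0.21517826 0.10601093] 0.5576104453137987 [[0.52884272 0.21418074 0.104     ]]
bar [0.52342135 0.01173107 0.14209076] 0.770253685420613
A (array([0.53619387, 0.31497184, 0.06187431]), np.float64(0.8385756681686587))
B (array([0.4320488 , 0.33117118, 0.0603925 ]), np.float64(0.6199913555516332))
barends [0.56904572 0.00440865 0.14067628] [0.47828263 0.01913673 0.14240981]
[[-0.971  0.239 -0.   ]
 [ 0.239  0.971 -0.   ]
 [ 0.    -0.    -1.   ]]
```

apply_moves(moves=[[0, 0, 0, -0.029, -0.0213, 0, 1], [0, 0, 0, -0.029, -0.0213, 0, 1], [0, 0, 0, -0.029, -0.0213, 0, 1], [0, 0, 0, -0.029, -0.0213, 0, 1], [0, 0, 0, -0.029, -0.0213, 0, 1], [0, 0, 0, -0.029, -0.0213, 0, 1], [0, 0, 0, -0.029, -0.0213, 0, 1], [0, 0, 0, -0.029, -0.0213, 0, 1]])

```text
clock: 1.67
tcp_pos: [0.3466, 0.4333, 0.2316]
orientation: [0.377, 3.119, 0.001]
contact_force: [0.7, 0.0, -0.1]
grip_width: 0.0851
gripper_force: 0.0
```

apply_moves(moves=[[0, 0, 0, -0.029, -0.0213, 0, 1], [0, 0, 0, -0.029, -0.0213, 0, 1], [0, 0, 0, -0.029, -0.0213, 0, 1], [0, 0, 0, -0.029, -0.0213, 0, 1], [0, 0, 0, -0.029, -0.0213, 0, 1], [0, 0, 0, -0.029, -0.0213, 0, 1], [0, 0, 0, -0.029, -0.0213, 0, 1], [0, 0, 0, -0.029, -0.0213, 0, 1]])

```text
clock: 2.33
tcp_pos: [0.5312, 0.2125, 0.2316]
orientation: [0.377, 3.118, 0.001]
contact_force: [0.8, 0.7, -0.2]
grip_width: 0.0855
gripper_force: 0.0
```

apply_moves(moves=[[0, 0, 0.98, 0, 0, 0, 1], [0, 0, 0.98, 0, 0, 0, 1], [0, 0, 0.98, 0, 0, 0, 1], [0, 0, 0.98, 0, 0, 0, 1], [0, 0, 0.98, 0, 0, 0, 1], [0, 0, 0.98, 0, 0, 0, 1], [0, 0, 0.98, 0, 0, 0, 1], [0, 0, 0.98, 0, 0, 0, 1]])

```text
clock: 3.0
tcp_pos: [0.5303, 0.214, 0.2314]
orientation: [-1.597, -2.705, -0.0]
contact_force: [0.5, -0.2, 0.3]
grip_width: 0.0853
gripper_force: 0.0
```

apply_moves(moves=[[0, 0, 0.98, 0, 0, 0, 1], [0, 0, 0.98, 0, 0, 0, 1], [0, 0, 0.98, 0, 0, 0, 1], [0, 0, 0.98, 0, 0, 0, 1], [0, 0, 0.98, 0, 0, 0, 1], [0, 0, 0.98, 0, 0, 0, 1], [0, 0, 0.98, 0, 0, 0, 1], [0, 0, 0, 0, 0, 0, 1]])

```text
clock: 3.67
tcp_pos: [0.5303, 0.2141, 0.2314]
orientation: [2.445, 1.973, 0.0]
contact_force: [-0.4, -0.1, 0.3]
grip_width: 0.0853
gripper_force: 0.0
```

```bash
python3 - <<'E'
from h import *
c=cam("wrist"); f=grab_frame("wrist"); cv2.imwrite("pics/w1.png",f)
print([(round(float(d["p"]),2),d["extent"]) for d in silhouettes("lock_lever_tip","wrist")])
print(proj(c,[[.532,.2152,.106],[.529,.214,.104]]), telemetry.get_obs()["joints"].round(2))
E
```

```text
[(0.73, [325.8, 184.4, 43.9, 29.9])]
[[318.93015906 191.03670545]
 [316.15027639 192.37830532]] [-0.92  0.34  0.54  1.84 -0.2   1.02 -0.51]
```

View pics/w1.png

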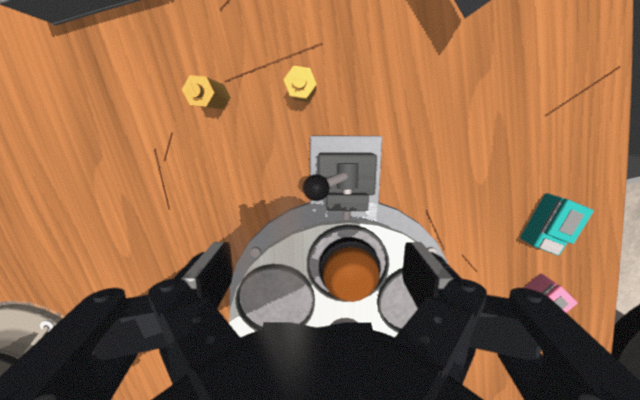

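```bash
cat >> h.py <<'E'
def ray(c,uv,z):
    return least_squares(lambda p:proj(c,[p[0],p[1],z])[0]-uv,[.52,.1]).x
E
python3 - <<'E'
from h import *
c=cam("wrist")
b=ray(c,(316.3,188),.104); print("ball",b)
# fixture check: nests empty in wrist view (276,298), lamp nest ring (349,262), hub
x,y,a=.5237,.0107,-.213
print(proj(c,toW(x,y,a,[[-.0866,.05,.066],[0,.1,.072],[0,.2,.114],[.0866,.05,.066]])))
print("pivot-plane local", (np.array([[np.cos(a),np.sin(a)],[-np.sin(a),np.cos(a)]])@(b-[x,y])))
E
```

```text
ball [0.53002045 0.21819785]
[[276.04968342 302.60608298]
 [347.95869612 269.16267999]
 [356.47967384 194.94582048]
 [415.43560768 303.11830042]]
pivot-plane local [-0.03768598  0.20414473]
```

apply_moves(moves=[[0, 0, 0, 0.0025, 0, 0.022, 1], [0, 0, 0, 0, 0, 0.022, 1], [0, 0, 0, 0, 0, 0.022, 1], [0, 0, 0, 0, 0, 0.022, 1], [0, 0, 0, 0, 0, 0.022, 1], [0, 0, 0, 0, 0, 0.022, 1], [0, 0, 0, 0, 0, 0.018, 1], [0, 0, 0, 0, 0, 0, 1]])

```text
clock: 4.43
tcp_pos: [0.5285, 0.2156, 0.078]
orientation: [-2.437, -1.98, 0.009]
contact_force: [-0.3, 0.4, 1.2]
grip_width: 0.0854
gripper_force: 0.0
```

apply_moves(moves=[[0, 0, 0, 0, 0, 0, -1], [0, 0, 0, 0, 0, 0, -1], [0, 0, 0, 0, 0, 0, -1], [0, 0, 0, 0, 0, 0, -1], [0, 0, 0, 0, 0, 0, -1], [0, 0, 0, 0, 0, 0, -1], [0, 0, 0, 0, 0, 0, -1], [0, 0, 0, 0, 0, 0, -1]], grip_force=20)

```text
clock: 5.1
tcp_pos: [0.5316, 0.2167, 0.0827]
orientation: [2.441, 1.977, 0.003]
contact_force: [-1.7, 0.2, 7.4]
grip_width: 0.0272
gripper_force: 17.6
```

apply_moves(moves=[[0, 0, 0, 0, 0.009, -0.0042, -1], [0, 0, 0, 0, 0.0095, -0.003, -1], [0, 0, 0, 0, 0.0098, -0.0019, -1], [0, 0, 0, 0, 0.0099, -0.0006, -1], [0, 0, 0, 0, 0.0099, 0.0006, -1], [0, 0, 0, 0, 0.0098, 0.0019, -1], [0, 0, 0, 0, 0.0095, 0.003, -1], [0, 0, 0, 0, 0.009, 0.0042, -1]])

```text
clock: 5.77
tcp_pos: [0.6034, 0.2013, 0.0822]
orientation: [-2.436, -1.973, 0.008]
contact_force: [-37.8, 4.4, 63.4]
grip_width: 0.0244
gripper_force: 72.2
```

apply_moves(moves=[[0, 0, 0, 0, 0.002, 0.001, -1], [0, 0, 0, 0, 0.001, 0, -1], [0, 0, 0, 0, 0, 0, -1], [0, 0, 0, 0, 0, 0, -1], [0, 0, 0, 0, 0, 0, -1], [0, 0, 0, 0, 0, 0, -1], [0, 0, 0, 0, 0, 0, -1], [0, 0, 0, 0, 0, 0, -1]])

```text
clock: 6.43
tcp_pos: [0.6031, 0.2015, 0.0825]
orientation: [-2.432, -1.972, 0.013]
contact_force: [-26.4, 1.6, 40.0]
grip_width: 0.0244
gripper_force: 58.0
```

apply_moves(moves=[[0, 0, 0, 0, -0.002, -0.002, -1], [0, 0, 0, 0, 0, 0, -0.2], [0, 0, 0, 0, 0, 0, -0.2], [0, 0, 0, 0, 0, 0, 0], [0, 0, 0, 0, 0, 0, 0], [0, 0, 0, 0, 0, 0, 0], [0, 0, 0, 0, 0, 0, 0], [0, 0, 0, 0, 0, 0, 0]])

```text
clock: 7.1
tcp_pos: [0.6071, 0.1999, 0.0822]
orientation: [2.441, 1.976, 0.0]
contact_force: [-0.4, 0.2, -0.0]
grip_width: 0.0428
gripper_force: 0.0
```

```bash
python3 - <<'E'
from h import *
cs,ct=cam("side"),cam("top"); r=[]
for n in("side","top"):
    f=grab_frame(n); cv2.imwrite(f"pics/{n}1.png",f); s=silhouettes("lock_lever_tip",n); print(n,[(round(float(d["p"]),2),d["extent"]) for d in s])
P=toW(.524,.012,-.213,[[.038,.2,.104],[.02,.2,.111]]); print(P,proj(cs,P),proj(ct,P))
o=telemetry.get_obs(); print(o["tcp_pos"],o["contact_force"],o["grip_width"])
f=cv2.imread("pics/side1.png"); cv2.imwrite("pics/s1.png",cv2.resize(f[120:280,180:340],None,fx=3.5,fy=3.5,interpolation=cv2.INTER_CUBIC))
E
```

```text
side [(0.46, [248.6, 159.3, 10.0, 23.3])]
top []
[[0.60341985 0.19944729 0.104     ]
 [0.58582663 0.20325237 0.111     ]] [[251.51345166 153.50904018]
 [245.76661742 154.10143819]] [[239.52820141 210.83550952]
 [237.82429498 215.77089888]]
[0.60666959 0.2001564  0.0822432 ] [0.57086287 0.62470464 0.31685401] 0.042614832595806076
```

View pics/s1.png

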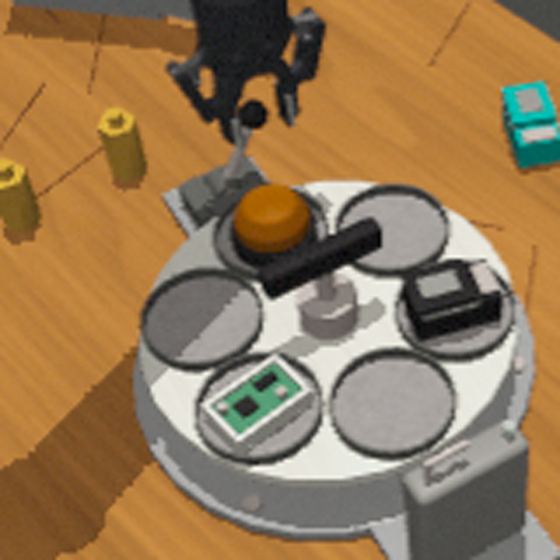

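apply_moves(moves=[[0, 0, 0, 0, 0.002, 0, 0], [0, 0, 0, 0, 0.002, 0, 0], [0, 0, 0, 0, 0.001, 0, 0], [0, 0, 0, 0, 0.001, 0, 0], [0, 0, 0, 0, 0.001, 0, 0], [0, 0, 0, 0, 0, 0, 0], [0, 0, 0, 0, 0, 0, 0], [0, 0, 0, 0, 0, 0, 0]])

```text
clock: 7.97
tcp_pos: [0.6094, 0.1998, 0.0814]
orientation: [-2.436, -1.975, 0.01]
contact_force: [-9.8, 1.2, 5.8]
grip_width: 0.0427
gripper_force: 5.9
```

apply_moves(moves=[[0, 0, 0, 0, -0.007, 0, 0.2], [0, 0, 0, 0, 0, -0.02, 0.2], [0, 0, 0, 0, 0, -0.022, 0.2], [0, 0, 0, 0, 0, -0.022, 0.2], [0, 0, 0, 0, 0, -0.022, 0.2], [0, 0, 0, 0, 0, -0.022, 0.2], [0, 0, 0, 0, 0, -0.022, 0.2], [0, 0, 0, 0, 0, 0, 0.2]])

```text
clock: 8.63
tcp_pos: [0.6096, 0.2006, 0.2173]
orientation: [2.44, 1.975, 0.013]
contact_force: [0.9, 0.9, 0.8]
grip_width: 0.0511
gripper_force: 0.0
```

apply_moves(moves=[[0, 0, 0, -0.0285, -0.005, 0, 1], [0, 0, 0, -0.0285, -0.005, 0, 1], [0, 0, 0, -0.0285, -0.005, 0, 1], [0, 0, 0, -0.0285, -0.005, 0, 1], [0, 0, 0, -0.0285, -0.005, 0, 1], [0, 0, 0, -0.0285, -0.005, 0, 1], [0, 0, 0, -0.0285, -0.005, 0, 1], [0, 0, -1, 0, 0, 0, 1]])

```text
clock: 9.3
tcp_pos: [0.5286, 0.0056, 0.2123]
orientation: [2.343, 2.091, -0.003]
contact_force: [0.2, -1.6, 0.0]
grip_width: 0.0851
gripper_force: 0.0
```

apply_moves(moves=[[0, 0, -1, 0, 0, 0, 1], [0, 0, -1, 0, 0, 0, 1], [0, 0, -1, 0, 0, 0, 1], [0, 0, -1, 0, 0, 0, 1], [0, 0, -1, 0, 0, 0, 1], [0, 0, -1, 0, 0, 0, 1], [0, 0, -1, 0, 0, 0, 1], [0, 0, -1, 0, 0, 0, 1]])

```text
clock: 9.97
tcp_pos: [0.531, 0.0121, 0.2121]
orientation: [1.271, 2.872, 0.0]
contact_force: [-0.5, 0.0, -0.3]
grip_width: 0.0852
gripper_force: 0.0
```

apply_moves(moves=[[0, 0, -1, 0, 0, 0, 1], [0, 0, -1, 0, 0, 0, 1], [0, 0, -1, 0, 0, 0, 1], [0, 0, -1, 0, 0, 0, 1], [0, 0, -1, 0, 0, 0, 1], [0, 0, -1, 0, 0, 0, 1], [0, 0, 0, 0, 0, 0, 1], [0, 0, 0, 0, 0, 0, 1]])

```text
clock: 10.63
tcp_pos: [0.5309, 0.0122, 0.2121]
orientation: [0.334, 3.123, 0.0]
contact_force: [0.3, -0.2, 0.2]
grip_width: 0.0856
gripper_force: 0.0
```

```bash
python3 - <<'E'
from h import *
c=cam("wrist"); f=grab_frame("wrist"); cv2.imwrite("pics/w2.png",f); o=telemetry.get_obs()
print(o["tcp_pos"],o["orientation"],o["joints"].round(2),o["contact_force"].round(1))
for t in("handle_grip","turret"): print([(round(float(d["p"]),2),d["extent"]) for d in silhouettes(t,"wrist")])
P=toW(.524,.013,-.213,[[0,0,.15],[.05,0,.15],[-.05,0,.15],[.0866,.05,.07],[0,.1,.07]]);print(proj(c,P))
E
```

```text
[0.53086989 0.0121793  0.21217501] [ 3.33951058e-01  3.12350612e+00 -7.32323071e-06] [-0.38  0.26  0.29  1.94 -0.09  0.95  1.31] [-0.1  0.7 -0.1]
[(0.79, [320.4, 162.6, 296.9, 289.0]), (0.18, [291.6, 164.4, 506.7, 288.5])]
[(0.71, [319.0, 160.4, 292.8, 281.5])]
[[316.84945321 204.62487465]
 [316.83799834 265.41091082]
 [316.86292687 135.96393307]
 [362.48696957 260.51055178]
 [415.02025364 182.96544223]]
```

View pics/w2.png

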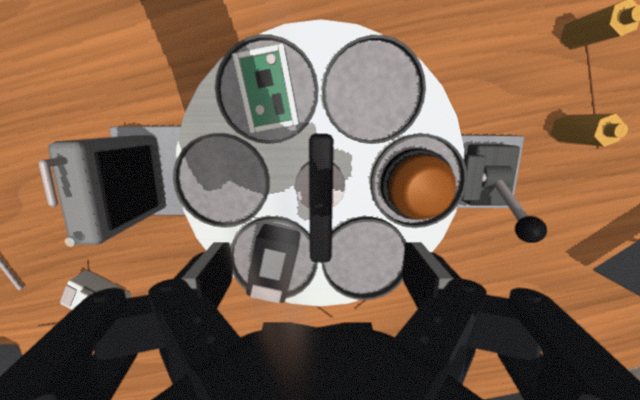

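apply_moves(moves=[[0, 0, 0, 0.0078, 0.0012, 0, 1], [0, 0, 0, 0, 0, 0.016, 1], [0, 0, 0, 0, 0, 0.016, 1], [0, 0, 0, 0, 0, 0.016, 1], [0, 0, 0, 0, 0, 0.016, 1], [0, 0, 0, 0, 0, 0.016, 1], [0, 0, 0, 0, 0, 0.015, 1], [0, 0, 0, 0, 0, 0, 1]])

```text
clock: 11.45
tcp_pos: [0.521, 0.0154, 0.1148]
orientation: [-0.328, -3.12, 0.002]
contact_force: [-0.8, -0.6, 0.2]
grip_width: 0.0853
gripper_force: 0.0
```

apply_moves(moves=[[0, 0, 0, 0, 0, 0, -1], [0, 0, 0, 0, 0, 0, -1], [0, 0, 0, 0, 0, 0, -1], [0, 0, 0, 0, 0, 0, -1], [0, 0, 0, 0, 0, 0, -1], [0, 0, 0, 0, 0, 0, -1], [0, 0, 0, 0, 0, 0, -1], [0, 0, 0, 0, 0, 0, -1]], grip_force=25)

```text
clock: 12.12
tcp_pos: [0.5241, 0.0163, 0.1181]
orientation: [0.327, 3.123, 0.002]
contact_force: [-1.0, 3.5, 6.1]
grip_width: 0.0176
gripper_force: 30.4
```

```bash
python3 - <<'E'
from h import *
o=telemetry.get_obs(); print({k:np.round(v,4) for k,v in o.items() if k not in("qvel","tau")})
E
```

```text
{'clock': np.float64(12.1167), 'joints': array([-0.36  ,  0.3823,  0.2591,  2.0318, -0.1436,  0.7428,  1.3492]), 'tcp_pos': array([0.5241, 0.0163, 0.1181]), 'orientation': array([3.2700e-01, 3.1233e+00, 2.3000e-03]), 'contact_force': array([-1.0116,  3.5307,  6.1086]), 'moment': array([ 0.5907,  0.3247, -0.1679]), 'gripper_force': np.float64(30.3526), 'grip_width': np.float64(0.0176)}
```

apply_moves(moves=[[0, 0, 0.2, 0, 0.001, 0, -1], [0, 0, 0.4, 0, 0, 0, -1], [0, 0, 0.4, 0, 0, 0, -1], [0, 0, 0.4, 0, 0, 0, -1], [0, 0, 0.4, 0, 0, 0, -1], [0, 0, 0.4, 0, 0, 0, -1], [0, 0, 0.4, 0, 0, 0, -1], [0, 0, 0.4, 0, 0, 0, -1]])

```text
clock: 12.78
tcp_pos: [0.5241, 0.0162, 0.1181]
orientation: [0.814, 3.033, 0.001]
contact_force: [-1.7, 1.3, 7.7]
grip_width: 0.0175
gripper_force: 30.4
```

apply_moves(moves=[[0, 0, 0.5, 0, 0, 0, -1], [0, 0, 0.5, 0, 0, 0, -1], [0, 0, 0.5, 0, 0, 0, -1], [0, 0, 0.5, 0, 0, 0, -1], [0, 0, 0.5, 0, 0, 0, -1], [0, 0, 0.5, 0, 0, 0, -1], [0, 0, 0.5, 0, 0, 0, -1], [0, 0, 0.5, 0, 0, 0, -1]])

```text
clock: 13.45
tcp_pos: [0.524, 0.0162, 0.1181]
orientation: [1.429, 2.797, 0.001]
contact_force: [-2.3, 1.0, 7.1]
grip_width: 0.0179
gripper_force: 30.5
```

apply_moves(moves=[[0, 0, 0.5, 0, 0, 0, -1], [0, 0, 0.5, 0, 0, 0, -1], [0, 0, 0.5, 0, 0, 0, -1], [0, 0, 0.5, 0, 0, 0, -1], [0, 0, 0.5, 0, 0, 0, -1], [0, 0, 0.4, 0, 0, 0, -1], [0, 0, 0.1, 0, 0, 0, -1], [0, 0, 0, 0, 0, 0, -1]])

```text
clock: 14.12
tcp_pos: [0.5239, 0.0162, 0.1181]
orientation: [1.847, 2.541, 0.001]
contact_force: [-2.9, 1.7, 7.5]
grip_width: 0.0179
gripper_force: 30.6
```

```bash
python3 - <<'E'
from h import *
o=telemetry.get_obs(); print({k:np.round(v,4) for k,v in o.items() if k not in("qvel","tau")}); v=o["orientation"]; print(np.degrees(2*np.arctan2(v[1],v[0]))%360)
E
```

```text
{'clock': np.float64(14.1167), 'joints': array([-0.566 ,  0.4146,  0.5211,  2.0444, -0.2977,  0.7545,  0.451 ]), 'tcp_pos': array([0.5239, 0.0162, 0.1181]), 'orientation': array([1.8474e+00, 2.5408e+00, 1.0000e-03]), 'contact_force': array([-2.8877,  1.6788,  7.451 ]), 'moment': array([ 0.1226,  0.5989, -0.0536]), 'gripper_force': np.float64(30.6077), 'grip_width': np.float64(0.0179)}
107.95738790015918
```

apply_moves(moves=[[0, 0, 0, 0, 0, 0, 1], [0, 0, 0, 0, 0, 0, 1], [0, 0, 0, 0, 0, 0, 1], [0, 0, 0, 0, 0, 0, 1], [0, 0, 0, 0, 0, 0, 1], [0, 0, 0, 0, 0, 0, 1], [0, 0, 0, 0, 0, -0.01, 1], [0, 0, 0, 0, 0, -0.01, 1]])

```text
clock: 14.78
tcp_pos: [0.5232, 0.016, 0.1377]
orientation: [-1.846, -2.541, 0.002]
contact_force: [0.7, -0.5, 0.2]
grip_width: 0.085
gripper_force: 0.0
```

apply_moves(moves=[[0, 0, 0, 0, 0, -0.018, 1], [0, 0, 0, 0, 0, -0.018, 1], [0, 0, 0, 0, 0, -0.018, 1], [0, 0, 0, 0, 0, -0.018, 1], [0, 0, 0, 0, 0, -0.018, 1], [0, 0, 0, 0, 0, -0.01, 1], [0, 0, 0, 0, 0, 0, 1], [0, 0, 0, 0, 0, 0, 1]])

```text
clock: 15.45
tcp_pos: [0.5238, 0.0163, 0.2377]
orientation: [1.846, 2.541, 0.002]
contact_force: [-1.1, -0.7, -1.0]
grip_width: 0.0854
gripper_force: 0.0
```

```bash
python3 - <<'E'
from h import *
c=cam("wrist"); f=grab_frame("wrist"); cv2.imwrite("pics/w3.png",f); o=telemetry.get_obs()
print(o["tcp_pos"],o["orientation"],o["contact_force"].round(1))
P=toW(.524,.0163,-.213,[[.038,.2,.104],[-.025,-.0433,.15],[.025,.0433,.15],[0,-.1,.074],[-.0866,-.05,.074],[-.0866,.05,.074]]);print(proj(c,P).round(1).tolist())
E
```

```text
[0.52324648 0.01626726 0.23691657] [-1.84605911e+00 -2.54137253e+00  1.96258442e-04] [-0.5 -0.3 -1.2]
[[470.3, 20.0], [267.3, 231.3], [371.1, 174.1], [274.5, 256.9], [226.2, 184.4], [268.8, 101.3]]
```

View pics/w3.png

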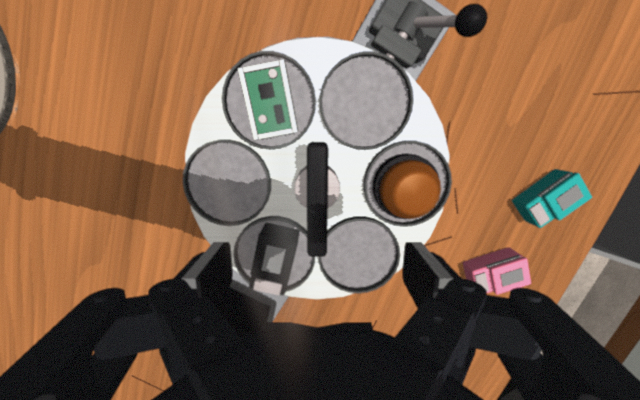

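apply_moves(moves=[[0, 0, 1, 0, 0, 0, 1], [0, 0, 1, 0, 0, 0, 1], [0, 0, 1, 0, 0, 0, 1], [0, 0, 1, 0, 0, 0, 1], [0, 0, 1, 0, 0, 0, 1], [0, 0, 0, 0, 0, 0, 1], [0, 0, 0, 0, 0, 0, 1], [0, 0, 0, 0, 0, 0, 1]])

```text
clock: 16.17
tcp_pos: [0.5232, 0.0162, 0.2366]
orientation: [-2.438, -1.98, 0.002]
contact_force: [-0.1, -0.4, -0.3]
grip_width: 0.0854
gripper_force: 0.0
```

apply_moves(moves=[[0, 0, 0, 0.0284, 0.0056, 0, 1], [0, 0, 0, 0.0284, 0.0056, 0, 1], [0, 0, 0, 0.0284, 0.0056, 0, 1], [0, 0, 0, 0.0284, 0.0056, 0, 1], [0, 0, 0, 0.0284, 0.0056, 0, 1], [0, 0, 0, 0.0284, 0.0056, 0, 1], [0, 0, 0, 0.0284, 0.0056, 0, 1], [0, 0, 0, 0, 0, 0, 1]])

```text
clock: 16.83
tcp_pos: [0.6039, 0.2101, 0.2361]
orientation: [-2.43, -1.989, -0.002]
contact_force: [-0.9, 2.4, -0.1]
grip_width: 0.0855
gripper_force: 0.0
```

apply_moves(moves=[[0, 0, 0, 0, 0, 0, 1], [0, 0, 0, 0, 0, 0.022, 1], [0, 0, 0, 0, 0, 0.022, 1], [0, 0, 0, 0, 0, 0.022, 1], [0, 0, 0, 0, 0, 0.022, 1], [0, 0, 0, 0, 0, 0, 1], [0, 0, 0, 0, 0, 0, 1], [0, 0, 0, 0, 0, 0, 1]])

```text
clock: 17.5
tcp_pos: [0.604, 0.2016, 0.1506]
orientation: [2.442, 1.976, 0.002]
contact_force: [0.8, 0.4, 0.2]
grip_width: 0.0852
gripper_force: 0.0
```

Good. Down 0.067, then close to about 34 mm around the ball.

apply_moves(moves=[[0, 0, 0, 0.001, 0, 0.017, 1], [0, 0, 0, 0, 0, 0.017, 1], [0, 0, 0, 0, 0, 0.017, 1], [0, 0, 0, 0, 0, 0.016, 1], [0, 0, 0, 0, 0, 0, 1], [0, 0, 0, 0, 0, 0, 1], [0, 0, 0, 0, 0, 0, -0.2], [0, 0, 0, 0, 0, 0, -0.2]], grip_force=20)

```text
clock: 18.17
tcp_pos: [0.6048, 0.2037, 0.0842]
orientation: [2.441, 1.977, 0.004]
contact_force: [0.5, 0.6, -0.2]
grip_width: 0.0642
gripper_force: 0.0
```

apply_moves(moves=[[0, 0, 0, 0, 0, 0, -0.2], [0, 0, 0, 0, 0, 0, -0.2], [0, 0, 0, 0, 0, 0, -0.2], [0, 0, 0, 0, 0, 0, -0.2], [0, 0, 0, 0, -0.003, 0, -0.2], [0, 0, 0, 0, -0.003, 0, -0.2], [0, 0, 0, 0, 0, 0, -0.2], [0, 0, 0, 0, 0, 0, -0.2]])

```text
clock: 18.83
tcp_pos: [0.5976, 0.2048, 0.0824]
orientation: [2.441, 1.977, 0.0]
contact_force: [0.3, -0.5, 0.5]
grip_width: 0.0341
gripper_force: 0.3
```

apply_moves(moves=[[0, 0, 0, 0, -0.009, -0.0042, -0.2], [0, 0, 0, 0, -0.0095, -0.003, -0.2], [0, 0, 0, 0, -0.0098, -0.0019, -0.2], [0, 0, 0, 0, -0.0099, -0.0006, -0.2], [0, 0, 0, 0, -0.0099, 0.0006, -0.2], [0, 0, 0, 0, -0.0095, 0.0019, -0.2], [0, 0, 0, 0, -0.009, 0.003, -0.2], [0, 0, 0, 0, -0.008, 0.004, -0.2]])

```text
clock: 19.5
tcp_pos: [0.5259, 0.2205, 0.0832]
orientation: [2.439, 1.976, 0.007]
contact_force: [13.7, -6.9, 21.4]
grip_width: 0.0341
gripper_force: 12.0
```

apply_moves(moves=[[0, 0, 0, 0, 0, 0, -0.2], [0, 0, 0, 0, -0.001, 0, -0.2], [0, 0, 0, 0, 0, 0, -0.2], [0, 0, 0, 0, -0.001, 0, -0.2], [0, 0, 0, 0, 0, 0, -0.2], [0, 0, 0, 0, 0, 0, -0.2], [0, 0, 0, 0, 0, 0, -0.2], [0, 0, 0, 0, 0, 0, -0.2]])

```text
clock: 20.17
tcp_pos: [0.5267, 0.2206, 0.0836]
orientation: [2.439, 1.973, 0.011]
contact_force: [8.9, -1.4, 0.2]
grip_width: 0.0344
gripper_force: 4.4
```

apply_moves(moves=[[0, 0, 0, 0, -0.002, 0, -0.2], [0, 0, 0, 0, -0.001, 0, -0.2], [0, 0, 0, 0, 0, 0, -0.2], [0, 0, 0, 0, 0, 0, -0.2], [0, 0, 0, 0, 0, 0, -0.2], [0, 0, 0, 0, 0, 0, -0.2], [0, 0, 0, 0, 0, 0, -0.2], [0, 0, 0, 0, 0, 0, -0.2]])

```text
clock: 20.83
tcp_pos: [0.526, 0.2207, 0.0842]
orientation: [2.438, 1.97, 0.017]
contact_force: [14.5, -2.7, -0.2]
grip_width: 0.0345
gripper_force: 6.3
```

apply_moves(moves=[[0, 0, 0, 0, 0.004, 0, -0.2], [0, 0, 0, 0, 0.003, 0, 0], [0, 0, 0, 0, 0, 0, 0.3], [0, 0, 0, 0, 0, 0, 0.5], [0, 0, 0, 0, 0, -0.01, 0.5], [0, 0, 0, 0, 0, -0.02, 0.5], [0, 0, 0, 0, 0, -0.025, 0.5], [0, 0, 0, 0, 0, -0.025, 0.5]])

```text
clock: 21.5
tcp_pos: [0.5255, 0.2196, 0.1632]
orientation: [-2.441, -1.977, 0.004]
contact_force: [-0.7, 0.2, 0.8]
grip_width: 0.0642
gripper_force: 0.0
```

apply_moves(moves=[[0, 0, 0, 0, 0, -0.025, 0.5], [0, 0, 0, 0, 0, -0.025, 0.5], [0, 0, 0, 0.01, 0, -0.025, 0.5], [0, 0, 0, 0, 0, 0, 0.5], [0, 0, 0, 0, 0, 0, 0.5], [0, 0, 0, 0, 0, 0, 0.5], [0, 0, 0, 0, 0, 0, 0.5], [0, 0, 0, 0, 0, 0, 0.5]])

```text
clock: 22.17
tcp_pos: [0.5278, 0.229, 0.2363]
orientation: [-2.442, -1.977, 0.004]
contact_force: [1.2, 0.2, -0.5]
grip_width: 0.0641
gripper_force: 0.0
```

```bash
python3 - <<'E'
from h import *
o=telemetry.get_obs(); print(o["tcp_pos"],o["contact_force"].round(1))
c=cam("wrist"); w=grab_frame("wrist"); s=grab_frame("side")
P=toW(.524,.0163,-.213,[[-.038,.2,.104],[-.034,.2,.1065],[0,-.1,.074],[-.0866,.05,.074]]);print(proj(c,P).round(1).tolist(),proj(cam("side"),P).round(1).tolist())
a=cv2.resize(s[120:320,160:400],(480,400),interpolation=cv2.INTER_CUBIC); b=w[40:340,200:440]
b=cv2.resize(b,(320,400),interpolation=cv2.INTER_CUBIC); cv2.imwrite("pics/fin.png",np.hstack([a,b]))
E
```

```text
[0.52784023 0.22895573 0.23631434] [ 1.2  0.2 -0.5]
[[320.9, 199.1], [324.9, 199.8], [346.4, 402.0], [280.5, 309.8]] [[227.3, 162.6], [228.4, 161.4], [290.6, 233.8], [235.9, 209.9]]
```

View pics/fin.png

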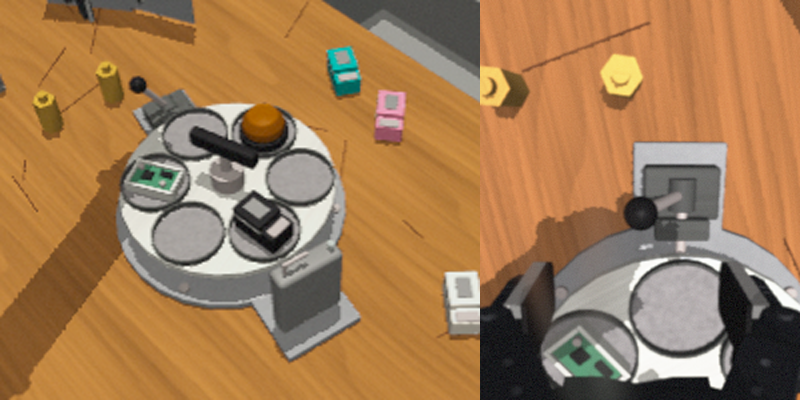

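The ball is at wrist pixel (320.8, 199), and (320.9, 199.1) is predicted for fully locked. The reader head stands in front of the post, the parts are in their nests, and the standoffs are upright.

```bash
python3 -c "
from bench import order; print(order.hand_in())"
```

```text
the job is handed in; nothing more can be done
None
```

The job is handed in: I freed the table, turned it one click clockwise so the reader head stands in front of the test post, and locked it again; in the last pictures the parts were in their nests and the standoffs undisturbed, and the arm never went near the pin punch, which those pictures don't show.

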